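# Clip the chapati board into the spring cradle

### The arm

A 6-joint arm with a two-finger parallel gripper is mounted at the origin on the work surface. World frame = base frame: x ahead of the robot, y to its left, z up, the work surface at z = 0. Lengths are in m, angles in rad, forces in N, time in s.
With the tool pointing down it reaches from about 0.35 to 0.975 m from the base axis. Payload 4.9 kg.
Tool frame: the origin (TCP) lies on the centre line of the jaws, within the pads' length; the fingertips stand robot.nose_length ahead of it and the grasp point (between the pads) lies 2 mm behind it (robot.nose_length is the distance from the TCP to the fingertips, in m); z points along the fingers, y is the line along which they close (so a half turn about z gives the same grasp; the last joint's range is limited). The gripper opens to 85 mm and grips with 20 to 120 N. Pads are 22 mm wide; open, the fingers measure 114 mm over their backs; the gripper's body (76 mm by 85 mm) begins 54 mm behind the grasp point. The pads swing forward as they close: fully open they stand 13 mm farther back than shut.
Start: joints at [-1.388, 0.053, 1.613, -0, 1.476, -0.119], TCP at [0.186, -0.597, 0.248] pointing down, gripper open.
Joint ranges: [-3.01, 3.01], [-1.01, 2.22], [0.06, 2.58], [-1.02, 4.17], [0.09, 2.62], [-3.14, 3.14]. Speed limits (rad/s): [2.57, 2.57, 3.14, 3.14, 3.14, 3.14].

### API

Orientations are given as a rotation vector (axis times angle).
In Python, from plant import robot gives the robot as it stands.
- The arm moves only by the shell command python3 -m pendant 'ROWS' [FORCE]. ROWS is a JSON object of lists of equal length, an entry for each row: "fingers": the closure, from 0 (fully open) to 1 (shut); "translation": the shift along the tool's x, y, z in m, a list of three; "angular": the turn, a rotation vector about the tool's x, y, z in degrees, a list of three. In form: {"fingers": [fingers, ...], "translation": [[tx, ty, tz], ...], "angular": [[rx, ry, rz], ...]}. A call has 1 to 10 rows; each row is the pose to reach, as a shift and turn from the pose commanded when the call began, along the tool's axes at that moment; what a row does not reach only later rows make up. A row lasts 1/12 s, in which the tool goes at most 41.7 mm and 7.16 degrees, less where a joint would pass 70% of its speed; a pose out of reach is approached as far as the arm can. A call with a gripper value outside its range is refused whole. The fingers move at their own pace and stop on an object; FORCE is the grip in N (left out, the last holds). Time passes only in rows, so rows that repeat a pose let the fingers close. It gives the time, the measured TCP pose, the force, the opening and the grip force at its end, in the units of the state.
- robot.observe(): the state, without advancing time (a new reading comes with each control period).
- robot.get_image(name): name is "scene" or "top"; returns a dict with "image" (480x640x3 uint8, blue, green, red), "range_z" (480x640 float32, m along the optical axis (not along the pixel's ray), 0 where there is no reading), "fovy" (degrees; the focal length in pixels is half the picture's height over the tangent of half this angle, whatever the lens; pixels are square), "cx", "cy" (the principal point, pixels), "origin" and "rotation" of the camera in the world. Camera axes: x right, y down, z forward; pixel columns grow to the right and rows downward; lengths in m; the calibration is good to about 2 mm. A picture is of the moment at which its call begins.
- robot.hand_in(): hands the job in; it is judged then, once.
The state is a dict: "t": time; "joints": joint angles; "qd": joint speeds; "effort": joint torques, N m; "position": TCP position; "tcp_rot": TCP orientation; "force": force on the tool from outside, world axes, zero at the start; "torque": the same for the moment, N m; "grip_width": finger opening in m; "grasp_force": force on a finger pad.
Only numpy, scipy, OpenCV 4.12 (cv2) and the standard library are available. Lean on these libraries where they do the work, as an engineer would, in place of code of your own. Each camera call takes 0.05 s, during which the arm holds its last target. There are 200 camera calls.

### The job

The spring cradle is needed to hold the bamboo chapati board face down for oiling. First lay the teal spatula, which lies across the cradle, flat on the dark drying mat, lengthwise and wholly on it; then clip the board, foot bar up, into the cradle: push one end under the lip of one sprung jaw to force that jaw back, lower the other end inside the opposite lip and let go, so that the board lies level on the cradle's rails, square and centred, held by both jaws. Leave the canister, dispenser, rolling pin, bowl, mug and tin where they stand.

Things in the scene. Friction and masses are not known exactly. Their poses are not given: they have to be found in the camera images.
- seat (a point): Spring cradle, fixed: aluminium base 110 (x) by 290 mm (y), two orange jaws sliding along y. Point: middle of the seat, 20 mm above the counter, level with the tops of two grey rails the board rests on (12 mm wide at x +-35 mm, 210 mm long). z up, y from right to left jaw. Fixed end blocks 26 mm above the seat at y +-123 to +-137 mm, spring tubes out to +-159 mm.
- lip_left (a point): Tip of the left (+y) jaw's lip: midpoint of its inner edge, on the lip's underside, 24 mm above the seat; moves with the jaw; axes as the seat's. At rest 68 mm from the seat's middle. Lip 6 mm deep, 6 mm thick, 90 mm wide (x), flat on top (pressing down does not open the jaw). The jaw's upright face is 6 mm farther out than this tip (at rest y 74 mm).
- lip_right (a point): The same on the right (-y) jaw, mirrored.
- jaw_left (a joint): Slide of the left (+y) jaw: 0 = at rest, innermost; grows as it is pushed outward, to 0.030 m. Spring 500 N/m with 1 N preload (about 12 N at 22 mm), damped; it returns by itself. With the board held centred each jaw reads about 6 mm.
- jaw_right (a joint): The same for the right jaw, pushed outward to -y.
- board_bar (a point): Bamboo chapati board, loose, face down on the counter, about 0.26 kg: slab 120 (x) by 160 (y) by 16 mm thick, with one central foot bar on its upper side, 28 (x) by 110 (y) by 30 mm tall. Point: centre of the bar, 31 mm above the board's underside. y along the bar and long side, z up out of the bar. The 160 mm length goes between the jaws, either way round.
- spatula_grip (a point): Teal silicone spatula, loose, 0.09 kg, 230 mm long along y, flat underneath; at the start across the tops of both jaws, underside 50 mm above the counter. Point: on the handle, midway along the length, 7 mm above the underside. Handle 18 mm wide, 14 mm thick from y -115 to +30 mm; blade 56 mm wide, 8 mm thick from y +30 to +115 mm.
- mat_top (a point): Dark grey drying mat, fixed: 160 (x) by 270 (y) by 5 mm thick. Point: centre of its upper side, 5 mm above the counter; y along its length.
- canister: Bystander: glass canister with bamboo lid, 100 mm across, 138 mm tall; origin under its centre.
- dispenser: Bystander: white plastic push dispenser, 72 mm across, 159 mm tall; origin under its centre.
- pin: Bystander: steel rolling pin with black plastic grips, 366 mm long along its y, 44 mm across, lying on a low bamboo rest; origin under its middle.
- bowl: Bystander: steel bowl, 110 mm across, 45 mm tall; origin under its centre.
- mug: Bystander: blue mug, 80 mm across, 90 mm tall; origin under its centre.
- tin: Bystander: green tin, 74 mm across, 110 mm tall; origin under its centre.
Mind the look-alikes: they are no part of the job. What is meant by the part that bears board_bar is not blue or purple, and is the larger of those in its own colour.

How it is judged:
On the way, in this order (a step that is already met when the one before it is completed fails the run):
1. The spatula lies flat and lengthwise on the drying mat, let go (x of spatula_grip in the frame of mat_top between -0.06 and 0.06 m and y of spatula_grip in the frame of mat_top between -0.05 and 0.05 m and z of spatula_grip in the frame of mat_top below 0.011 m and angle between the y axis of spatula_grip and the y axis of mat_top, either way round below 0.35 rad and contact force between the fingers and spatula below 0.1 N), for 0.2 s.
2. One jaw is forced back by the board (((value of joint jaw_left above 0.012 m and contact force between jaw_left and board above 1 N) or (value of joint jaw_right above 0.012 m and contact force between jaw_right and board above 1 N))), for 0.1 s.
At the end, for the whole second after the job is handed in: Spatula flat on the mat: middle within 60 mm across, 50 mm along of its centre, within 20 deg of its length. Board bar up, level (2 deg) on the rails under both lips, both jaws pressed 1.5 mm or more; centred to 6 mm between jaws, 15 mm sideways, square to 3.4 deg. Both at rest (x of spatula_grip in the frame of mat_top between -0.06 and 0.06 m and y of spatula_grip in the frame of mat_top between -0.05 and 0.05 m and z of spatula_grip in the frame of mat_top below 0.011 m and angle between the y axis of spatula_grip and the y axis of mat_top, either way round below 0.35 rad and value of joint each of jaw_left, jaw_right above 0.0015 m and x of board_bar in the frame of seat between -0.015 and 0.015 m and y of board_bar in the frame of seat between -0.006 and 0.006 m and z of board_bar in the frame of seat between 0.028 and 0.034 m and angle between board_bar's own z axis and vertical below 0.04 rad and angle between the y axis of board_bar and the y axis of seat, either way round below 0.06 rad and linear speed of each of board, spatula below 0.02 m/s); the robot touches nothing.
It fails at once if A bystander (canister, dispenser, rolling pin, bowl, mug or tin) is moved by more than 30 mm (distance of any of canister, dispenser, pin, bowl, mug, tin from where it was at the start of the episode above 0.03 m).
It also fails if it takes over 59 s, if anything falls off the work surface, if the arm or the gripper's body presses on something with over 40 N, if the wrist force passes 120 N, or if a joint passes its speed limit or range.

## Working session

There is one attempt and no reset: what is moved stays moved. The work goes in short steps, Python scripts to look and compute and a shell command to move; the robot and the scene stay as the last step left them, time stands still between calls to the robot, and variables do not carry over. Pictures are saved under pics/ and viewed, at most 12 in all, crops included, and the job is handed in when it is done.

```bash
ls; mkdir -p pics; python3 - <<'E'
from plant import robot
import cv2,numpy as np,pickle
print(robot.observe()); print(robot.nose_length)
for n in("scene","top"):
    d=robot.get_image(n); cv2.imwrite(f"pics/{n}0.png",d["image"]); pickle.dump(d,open(f"{n}0.pkl","wb"))
    print(n,d["fovy"],d["cx"],d["cy"],d["origin"],d["rotation"])
E
```

```text
pics
{'t': 0.0, 'joints': array([-1.38800272e+00,  5.33213141e-02,  1.61430539e+00,  7.96885181e-06,
        1.47598967e+00, -1.19008025e-01]), 'qd': array([-6.31950729e-05, -1.15040397e-03, -1.11964424e-03, -1.65936321e-03,
       -1.68299423e-03,  7.59784196e-04]), 'effort': array([-1.13600130e-03, -3.93684232e+01, -3.70175028e+01, -2.46050768e-04,
        7.02219957e-03, -6.47189822e-07]), 'position': array([ 0.18566508, -0.59616762,  0.24707821]), 'tcp_rot': array([-3.10389201e+00, -4.71966483e-01,  8.88540277e-05]), 'force': array([-0.02458171,  0.07145287,  0.00720959]), 'torque': array([0.08510794, 0.02235886, 0.01861429]), 'grasp_force': 0.0, 'grip_width': 0.08545609239072348}
0.017
scene 54.57770373080525 319.32795175647084 239.75159261544474 [1.04487859 0.91514912 0.98979275] [-0.6913982  -2.57755057  1.16310319]
top 43.1907476676656 310.3936912815518 252.91528113835756 [0.31244268 0.00273595 1.94010025] [-2.15167865  2.16882414 -0.12251631]
```

View pics/top0.png

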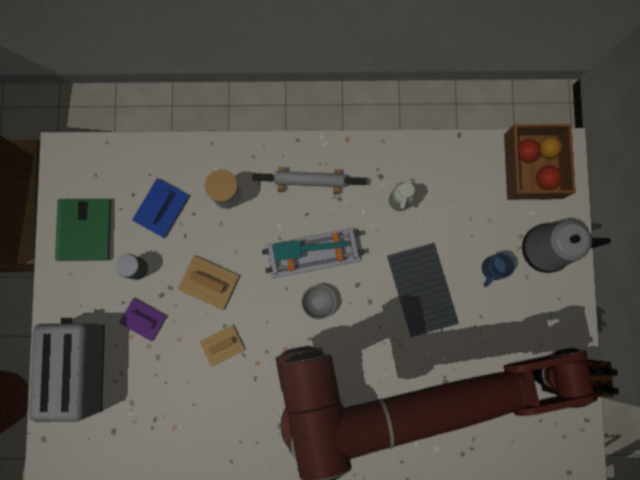

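View pics/scene0.png

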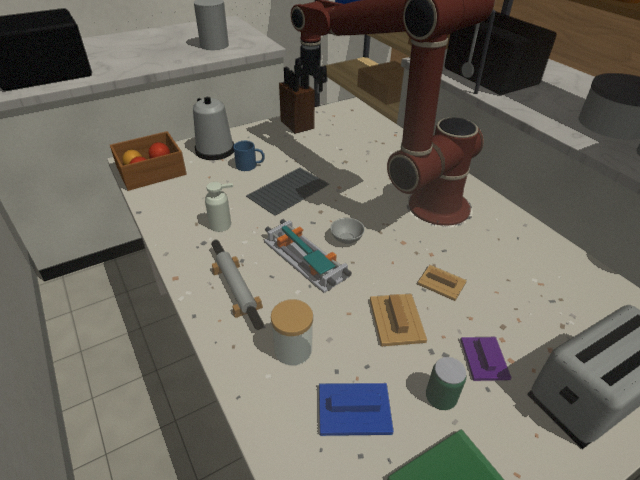

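The top view shows the cradle at about (313,252) with the teal spatula across it, blade to the left. The mat is at (423,288). The larger bamboo board is at (210,282) with its bar up, and the small bamboo look-alike is at (222,345). I'll measure these next.

```bash
cat > h.py <<'E'
import cv2,numpy as np
from scipy.spatial.transform import Rotation as R
def cam(d):
    f=240/np.tan(np.radians(d["fovy"]/2)); M=R.from_rotvec(d["rotation"]).as_matrix() if np.size(d["rotation"])==3 else np.array(d["rotation"])
    return f,M,np.array(d["origin"])
def ray(d,uv,z):
    f,M,o=cam(d); uv=np.atleast_2d(uv).astype(float)
    v=np.c_[(uv[:,0]-d["cx"])/f,(uv[:,1]-d["cy"])/f,np.ones(len(uv))]@M.T
    return o+v*((z-o[2])/v[:,2])[:,None]
def cloud(d):
    f,M,o=cam(d); v,u=np.mgrid[:480,:640]; Z=d["range_z"]
    return np.stack([(u-d["cx"])/f*Z,(v-d["cy"])/f*Z,Z],-1)@M.T+o
def rect(P):   # min-area rectangle of xy points: centre, long, short, yaw of long axis (deg)
    (c,s,a)=cv2.minAreaRect((np.asarray(P)[:,:2]*1000).astype(np.float32))
    if s[0]<s[1]: s=s[::-1]; a+=90
    return np.round(np.r_[c,s,(a+90)%180-90],1)
def big(m,roi):
    x0,y0,x1,y1=roi; k=np.zeros_like(m); k[y0:y1,x0:x1]=m[y0:y1,x0:x1]
    n,l,s,_=cv2.connectedComponentsWithStats(k); i=1+np.argmax(s[1:,4]); return l==i
def px(m): return np.argwhere(m)[:,::-1]
E
python3 - <<'E'
import pickle; from h import *
d=pickle.load(open("top0.pkl","rb")); hsv=cv2.cvtColor(d["image"],cv2.COLOR_BGR2HSV); C=cloud(d)
T=cv2.inRange(hsv,(80,100,40),(98,255,255)); m=big(T,(255,220,370,285))
P=px(m); print("teal",len(P),rect(ray(d,P,.06)), "h",np.percentile(C[m][:,2],[10,50,90]))
# orange jaws
O=cv2.inRange(hsv,(5,150,80),(18,255,255))
for r in((325,225,350,245),(325,255,350,280),(320,222,355,280),(270,222,310,280)):
    try:
        m=big(O,r);print("orange",len(px(m)),ray(d,px(m),.05).mean(0)[:2].round(4),np.median(C[m][:,2]))
    except Exception as e: print(e)
# bamboo
B=cv2.inRange(hsv,(10,60,60),(28,255,255)); m=big(B,(170,250,250,315))
m=cv2.morphologyEx(m.astype(np.uint8),cv2.MORPH_CLOSE,np.ones((9,9)))>0
P=px(m);print("board",rect(ray(d,P,.016)),np.median(C[m][:,2]))
sel=(C[...,2]>.035)&m; print("bar",sel.sum(),rect(ray(d,px(sel),.046)),rect(C[sel]),np.median(C[sel][:,2]))
# mat
v=hsv[...,2]; print("matval",hsv[285,423],hsv[330,360],hsv[300,380])
M=(v<95).astype(np.uint8); m=big(M,(380,238,465,340)); print("mat",rect(ray(d,px(m),.005)),m.sum())
# cradle by height
z=C[...,2]; roi=np.zeros_like(m); roi[220:285,250:375]=1
s=big(((z>.008)&roi).astype(np.uint8),(255,220,370,285)); print("cradle",rect(C[s]),s.sum())
for a,b in((.04,.048),(.012,.024)):
    q=(z>a)&(z<b)&s; print(a,rect(C[q]),q.sum())
im=cv2.resize(d["image"][225:345,170:470],None,fx=2.6,fy=2.6,interpolation=cv2.INTER_CUBIC); cv2.imwrite("pics/crop0.png",cv2.convertScaleAbs(im,alpha=1.5))
E
```

```text
teal 624 [548.2   8.1 226.7  51.1 -84.4] h [0.0533114  0.05975792 0.0673957 ]
orange 41 [ 0.5822 -0.0713] 0.051382231015597135
orange 26 [ 0.5192 -0.0828] 0.05164231711059741
orange 59 [ 0.5298 -0.0812] 0.05131049374653984
orange 46 [0.4974 0.0695] 0.05006455233777907
board [446.1 332.5 162.4 121.5  65.6] 0.017392276804801376
bar 325 [452.3 331.6 125.5  91.   89.5] [385.2 196.2 410.8  46.1  63. ] 0.046299861871094805
matval [100  15  51] [21 27 66] [ 18  24 128]
mat [ 4.144e+02 -3.448e+02  3.059e+02  2.662e+02 -4.000e-01] 5700
cradle [523.9 -17.7 312.4 288.1 -48.2] 2923
0.04 [540.9  -0.7 317.6  93.5 -80.3] 286
0.012 [540.   -0.8 289.2 109.8 -79.3] 893
```

View pics/crop0.png

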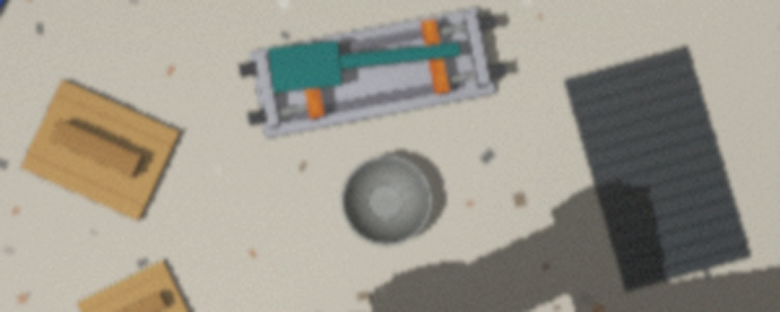

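The crop shows the mat corners at about (566,80), (688,47), (750,257) and (627,290) in crop pixels. It also shows the cradle axis tilted about 10°, and the board's bar along its long side. Next I'll work out the targets and the first move.

```bash
cat >> h.py <<'E'
def go(st,p,yaw=None,tilt=0):
    """rows needed from the present pose: TCP to p, tool x at yaw (deg), tool pointing down, then tilt (deg) about tool y"""
    A=R.from_rotvec(st["tcp_rot"]); t=A.inv().apply(np.array(p)-st["position"])
    out=[(t*1000).round(1).tolist()]
    if yaw is not None:
        c,s=np.cos(np.radians(yaw)),np.sin(np.radians(yaw))
        B=R.from_matrix(np.array([[c,s,0],[s,-c,0],[0,0,-1]]).T)*R.from_euler("y",tilt,degrees=True)
        out.append((A.inv()*B).as_rotvec(degrees=True).round(1).tolist())
    return out
E
python3 - <<'E'
import pickle; from h import *; from plant import robot
d=pickle.load(open("top0.pkl","rb")); hsv=cv2.cvtColor(d["image"],cv2.COLOR_BGR2HSV)
c=np.array([[566,80],[688,47],[750,257],[627,290]])/2.6+[170,225]
Q=ray(d,c,.005); print("mat",rect(Q)); mat=rect(Q)
T=cv2.inRange(hsv,(80,100,40),(98,255,255)); m=big(T,(255,220,370,285)); P=px(m)
H=ray(d,P[P[:,0]>304],.064); Bl=ray(d,P[P[:,0]<298],.058); print("handle",rect(H),"blade",rect(Bl))
hr=rect(H); bc=rect(Bl)[:2]
u=bc-hr[:2]; print("yaw",np.degrees(np.arctan2(u[1],u[0])))
s=ray(d,P,.06)[:,:2]*1000; u/=np.linalg.norm(u); e=(s-hr[:2])@u; print("ends",e.min(),e.max())
mid=hr[:2]+u*(e.min()+e.max())/2; g=mid+14*u; print("mid",mid,"grasp",g)
print(go(robot.observe(),[*(g/1000),.15],np.degrees(np.arctan2(u[1],u[0]))))
E
```

```text
mat [ 417.6 -350.6  267.2  157.    14.7]
handle [553.8 -39.9 129.5  14.6 -84.4] blade [541.   83.6  75.4  50.5 -83.7]
yaw 95.91722071407968
ends -65.03584850806034 161.72053051348718
mid [548.81631564   8.18476707] grasp [547.37303467  22.11017335]
[[529.1, -482.7, 98.2], [-0.1, -0.1, -78.6]]
```

```bash
python3 -m pendant '{"fingers":[0.3,0.3,0.3,0.3,0.3,0.3,0.3,0.3,0.3,0.3],"translation":[[0.265,-0.24,0.02],[0.265,-0.24,0.02],[0.265,-0.24,0.02],[0.265,-0.24,0.02],[0.265,-0.24,0.02],[0.265,-0.24,0.02],[0.529,-0.483,0.08],[0.529,-0.483,0.08],[0.529,-0.483,0.08],[0.529,-0.483,0.08]],"angular":[[0,0,-40],[0,0,-40],[0,0,-40],[0,0,-40],[0,0,-40],[0,0,-40],[0,0,-78.6],[0,0,-78.6],[0,0,-78.6],[0,0,-78.6]]}' 60
python3 -c "
from h import *; from plant import robot
print(go(robot.observe(),[.5475,.022,.15],95.9))"
```

```text
t: 0.93
position: [0.3959, -0.2371, 0.2104]
tcp_rot: [2.293, 2.148, 0.0]
force: [0.9, 0.0, -0.3]
grip_width: 0.0597
grasp_force: 0.0
[[268.4, 134.4, 60.4], [0.0, -0.0, -9.6]]
```

```bash
python3 -m pendant '{"fingers":[0.3,0.3,0.3,0.3,0.3,0.3,0.3,0.3,0.3,0.3],"translation":[[0.2684,0.1344,0.06],[0.2684,0.1344,0.06],[0.2684,0.1344,0.06],[0.2684,0.1344,0.06],[0.2684,0.1344,0.06],[0.2684,0.1344,0.06],[0.2684,0.1344,0.06],[0.2684,0.1344,0.06],[0.2684,0.1344,0.06],[0.2684,0.1344,0.06]],"angular":[[0,0,-9.6],[0,0,-9.6],[0,0,-9.6],[0,0,-9.6],[0,0,-9.6],[0,0,-9.6],[0,0,-9.6],[0,0,-9.6],[0,0,-9.6],[0,0,-9.6]]}'
python3 - <<'E'
from h import *; from plant import robot
st=robot.observe(); print(st["position"],go(st,[.5475,.022,.068],95.9))
d=robot.get_image("scene"); cv2.imwrite("pics/s1.png",cv2.convertScaleAbs(cv2.resize(d["image"][130:310,220:420],None,fx=3,fy=3,interpolation=cv2.INTER_CUBIC),alpha=1.4))
# scene estimate of spatula handle axis
hsv=cv2.cvtColor(d["image"],cv2.COLOR_BGR2HSV); T=cv2.inRange(hsv,(80,90,30),(98,255,255)); m=big(T,(255,210,360,290))
P=px(m); print(len(P),rect(ray(d,P,.06)))
C=cloud(d)[m]; print(rect(C),np.median(C[:,2]))
E
```

```text
t: 1.77
position: [0.5482, 0.0194, 0.1503]
tcp_rot: [-2.109, -2.327, 0.002]
force: [-0.6, -0.8, -0.1]
grip_width: 0.0598
grasp_force: 0.0
[0.54822027 0.0194008  0.15027673] [[2.7, -0.3, 82.3], [-0.1, 0.0, -0.3]]
541 [550.7  14.9 228.2  54.3 -84.6]
[ 741.9  439.1 1119.8  140.7   64.7] 0.05938055605674575
```

View pics/s1.png

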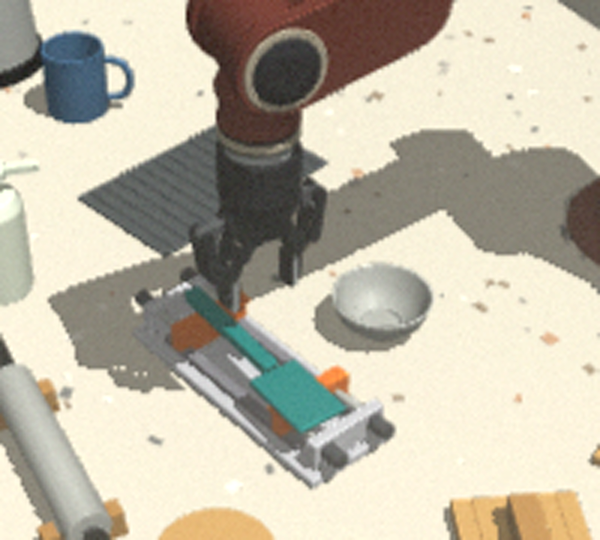

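The gripper is above the handle, with one finger on each side, and the bowl is clear of it. I'll descend and grip.

```bash
python3 -m pendant '{"fingers":[0.3,0.3,0.3,0.3,0.3,0.7,1,1,1,1],"translation":[[0.003,0,0.03],[0.003,0,0.06],[0.003,0,0.08],[0.003,0,0.083],[0.003,0,0.083],[0.003,0,0.083],[0.003,0,0.083],[0.003,0,0.083],[0.003,0,0.083],[0.003,0,0.083]],"angular":[[0,0,0],[0,0,0],[0,0,0],[0,0,0],[0,0,0],[0,0,0],[0,0,0],[0,0,0],[0,0,0],[0,0,0]]}' 40
python3 -m pendant '{"fingers":[1,1,1,1,1,1,1,1],"translation":[[0,0,0],[0,0,0],[0,0,-0.01],[0,0,-0.03],[0,0,-0.06],[0,0,-0.08],[0,0,-0.08],[0,0,-0.08]],"angular":[[0,0,0],[0,0,0],[0,0,0],[0,0,0],[0,0,0],[0,0,0],[0,0,0],[0,0,0]]}' 40
python3 -c "
from h import *; from plant import robot
u=np.array([np.cos(np.radians(14.7)),np.sin(np.radians(14.7))])
print(go(robot.observe(),[*(np.array([.4176,-.3506])+.014*u),.12],14.7))"
```

```text
t: 2.65
position: [0.5497, 0.0218, 0.0701]
tcp_rot: [2.109, 2.324, 0.002]
force: [-1.6, -1.0, 6.8]
grip_width: 0.0166
grasp_force: 39.8
t: 3.32
position: [0.5493, 0.0221, 0.1497]
tcp_rot: [2.11, 2.324, 0.003]
force: [-0.6, -0.1, -0.6]
grip_width: 0.0167
grasp_force: 39.2
[[-356.0, -153.4, 29.4], [0.2, -0.1, 80.8]]
```

```bash
python3 -m pendant '{"fingers":[1,1,1,1,1,1,1,1,1,1],"translation":[[-0.178,-0.077,0],[-0.178,-0.077,0],[-0.178,-0.077,0],[-0.178,-0.077,0],[-0.178,-0.077,0],[-0.356,-0.153,0],[-0.356,-0.153,0],[-0.356,-0.153,0],[-0.356,-0.153,0],[-0.356,-0.153,0]],"angular":[[0,0,40],[0,0,40],[0,0,40],[0,0,40],[0,0,40],[0,0,80.8],[0,0,80.8],[0,0,80.8],[0,0,80.8],[0,0,80.8]]}'
python3 -c "
from h import *; from plant import robot
u=np.array([np.cos(np.radians(14.7)),np.sin(np.radians(14.7))])
print(go(robot.observe(),[*(np.array([.4176,-.3506])+.014*u),.06],14.7))"
```

```text
t: 4.15
position: [0.428, -0.3492, 0.1458]
tcp_rot: [-3.074, -0.638, 0.004]
force: [0.3, 0.0, -0.7]
grip_width: 0.0167
grasp_force: 39.3
[[3.9, -0.5, 85.8], [-0.1, 0.1, 8.7]]
```

```bash
python3 -m pendant '{"fingers":[1,1,1,1,1,1,1],"translation":[[0.004,0,0.03],[0.004,0,0.06],[0.004,0,0.086],[0.004,0,0.086],[0.004,0,0.086],[0.004,0,0.086],[0.004,0,0.086]],"angular":[[0,0,8.7],[0,0,8.7],[0,0,8.7],[0,0,8.7],[0,0,8.7],[0,0,8.7],[0,0,8.7]]}'
python3 - <<'E'
from h import *; from plant import robot
st=robot.observe(); print(st["position"])
for n in("top","scene"):
    d=robot.get_image(n); hsv=cv2.cvtColor(d["image"],cv2.COLOR_BGR2HSV); T=cv2.inRange(hsv,(80,90,30),(98,255,255))
    m=big(T,(370,220,480,350) if n=="top" else (230,120,360,230)); P=px(m); C=cloud(d)[m]
    print(n,len(P),rect(ray(d,P,.05)),"z",np.percentile(C[:,2],[10,50,80]).round(4))
    cv2.imwrite(f"pics/{n}2.png",cv2.convertScaleAbs(cv2.resize(d["image"][100:260,200:400] if n=="scene" else d["image"][220:350,360:490],None,fx=3,fy=3),alpha=1.4))
E
```

```text
t: 4.73
position: [0.4352, -0.3462, 0.0639]
tcp_rot: [3.111, 0.416, 0.003]
force: [-0.0, -0.4, -0.1]
grip_width: 0.0167
grasp_force: 39.3
[ 0.4351733  -0.34620118  0.06392328]
top 301 [ 500.2 -329.5   69.6   57.1   14.4] z [0.0465 0.0529 0.057 ]
scene 253 [ 482.6 -331.1  108.5   60.2   16. ] z [0.0496 0.053  0.0552]
```

View pics/scene2.png

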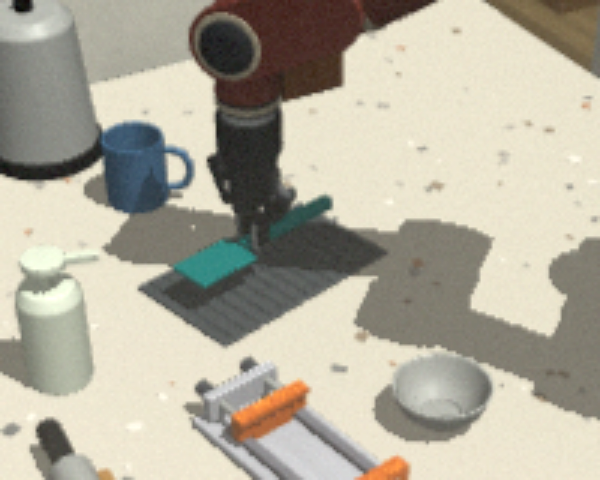

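The spatula hangs level over the mat. Its underside is about 19 mm below the TCP, and it sits about 12 mm too far towards the blade end. I'll correct that and lower it.

```bash
python3 -m pendant '{"fingers":[1,1,1,1,1,1,1,1],"translation":[[-0.01,0,0.01],[-0.01,0,0.025],[-0.01,0,0.035],[-0.01,0,0.038],[-0.01,0,0.04],[-0.01,0,0.04],[-0.01,0,0.04],[-0.01,0,0.04]],"angular":[[0,0,0],[0,0,0],[0,0,0],[0,0,0],[0,0,0],[0,0,0],[0,0,0],[0,0,0]]}'
```

```text
t: 5.5
position: [0.4237, -0.3481, 0.0247]
tcp_rot: [-3.111, -0.417, 0.005]
force: [-10.0, 8.0, 20.7]
grip_width: 0.0171
grasp_force: 42.7
```

```bash
python3 -m pendant '{"fingers":[1,0.5,0.3,0.3,0.3,0.3,0.3,0.3,0.3,0.3],"translation":[[0,0,-0.001],[0,0,-0.001],[0,0,-0.001],[0,0,-0.002],[0,0,-0.01],[0,0,-0.03],[0,0,-0.06],[0,0,-0.1],[0,0,-0.14],[0,0,-0.18]],"angular":[[0,0,0],[0,0,0],[0,0,0],[0,0,0],[0,0,0],[0,0,0],[0,0,0],[0,0,0],[0,0,0],[0,0,0]]}'
python3 - <<'E'
import pickle; from h import *; from plant import robot
st=robot.observe()
d=robot.get_image("scene"); hsv=cv2.cvtColor(d["image"],cv2.COLOR_BGR2HSV); T=cv2.inRange(hsv,(80,90,30),(98,255,255))
m=big(T,(230,120,360,230)); P=px(m); C=cloud(d)[m]; print(len(P),rect(ray(d,P,.016)),np.percentile(C[:,2],[10,50,90]).round(4))
d=robot.get_image("top"); hsv=cv2.cvtColor(d["image"],cv2.COLOR_BGR2HSV); C=cloud(d); z=C[...,2]
T=cv2.inRange(hsv,(80,90,30),(98,255,255)); m=big(T,(370,220,480,350)); print("top",m.sum(),rect(ray(d,px(m),.016)))
pickle.dump(d,open("top1.pkl","wb"))
# cradle, now free of spatula
s=np.zeros(z.shape,np.uint8); s[215:290,250:380]=1
q=(z>.012)&(z<.024)&(s>0); q=big(q.astype(np.uint8),(250,215,380,290)); print("base",rect(C[q]),q.sum())
O=cv2.inRange(hsv,(5,140,60),(18,255,255))&(s*255)
n,l,st2,_=cv2.connectedComponentsWithStats(O)
for i in range(1,n):
    if st2[i,4]>20: print("jaw",st2[i,4],rect(ray(d,px(l==i),.05)))
u=np.array([np.cos(np.radians(65.6)),np.sin(np.radians(65.6))])
print(go(st,[.446,.3325,.15],65.6))
E
```

```text
t: 6.33
position: [0.4241, -0.3477, 0.2039]
tcp_rot: [-3.114, -0.416, 0.0]
force: [0.5, -0.5, -0.6]
grip_width: 0.0597
grasp_force: 0.0
313 [ 441.9 -337.1  176.2   59.9   15.4] [0.0102 0.0143 0.0195]
top 401 [ 481.3 -332.3   83.5   56.8   15.2]
base [538.9   5.1 156.1 110.2 -80. ] 792
jaw 139 [553.  -77.1  86.9  16.6  10.5]
jaw 135 [524.1  74.4  84.8  15.4  10.5]
[[199.7, -650.5, 54.1], [-0.0, -0.0, -50.4]]
```

The spatula is flat on the mat, about 6 mm off along its length and 0.7° off in angle. The jaw midpoints put the seat at (538.9, −1.2) with its axis at 100.7°. Next is the board.

```bash
python3 -m pendant '{"fingers":[0.3,0.3,0.2,0.2,0.2,0.2,0.2,0.2,0.2,0.2],"translation":[[0.1,-0.325,0],[0.1,-0.325,0],[0.1,-0.325,0],[0.1,-0.325,0],[0.1,-0.325,0],[0.1,-0.325,0],[0.1,-0.325,0],[0.2,-0.65,0.04],[0.2,-0.65,0.04],[0.2,-0.65,0.04]],"angular":[[0,0,-25],[0,0,-25],[0,0,-25],[0,0,-25],[0,0,-25],[0,0,-25],[0,0,-50],[0,0,-50],[0,0,-50],[0,0,-50]]}'
python3 -c "
from h import *; from plant import robot
print(go(robot.observe(),[.446,.3325,.13],65.6))"
```

```text
t: 7.27
position: [0.4377, 0.0698, 0.1893]
tcp_rot: [2.641, 1.699, 0.002]
force: [0.9, -0.8, 0.2]
grip_width: 0.068
grasp_force: 0.0
[[242.5, -101.5, 59.3], [0.1, -0.0, -0.1]]
```

```bash
python3 -m pendant '{"fingers":[0.2,0.2,0.2,0.2,0.2,0.2,0.2,0.2,0.2,0.2],"translation":[[0.2425,-0.1015,0.059],[0.2425,-0.1015,0.059],[0.2425,-0.1015,0.059],[0.2425,-0.1015,0.059],[0.2425,-0.1015,0.059],[0.2425,-0.1015,0.059],[0.2425,-0.1015,0.059],[0.2425,-0.1015,0.059],[0.2425,-0.1015,0.059],[0.2425,-0.1015,0.059]],"angular":[[0,0,0],[0,0,0],[0,0,0],[0,0,0],[0,0,0],[0,0,0],[0,0,0],[0,0,0],[0,0,0],[0,0,0]]}'
python3 - <<'E'
from h import *; from plant import robot
st=robot.observe(); print(go(st,[.446,.3325,.037],65.6))
d=robot.get_image("scene"); cv2.imwrite("pics/s3.png",cv2.convertScaleAbs(cv2.resize(d["image"][220:380,310:490],None,fx=3.5,fy=3.5),alpha=1.4))
hsv=cv2.cvtColor(d["image"],cv2.COLOR_BGR2HSV); B=cv2.inRange(hsv,(10,60,60),(28,255,255)); m=big(B,(360,280,430,350)); print(rect(ray(d,px(m),.016)))
E
```

```text
t: 8.1
position: [0.4476, 0.3299, 0.1301]
tcp_rot: [2.646, 1.693, -0.001]
force: [0.4, -0.7, -0.5]
grip_width: 0.0684
grasp_force: 0.0
[[1.7, -2.5, 93.1], [0.0, 0.0, -0.4]]
[449.6 338.7 170.8 123.2  65.3]
```

View pics/s3.png

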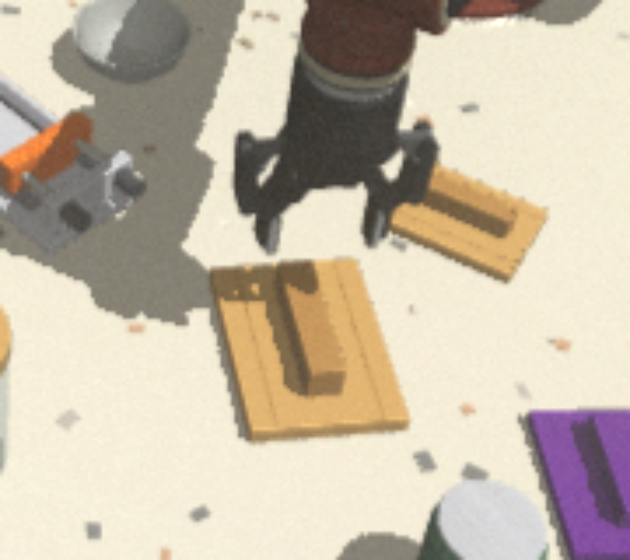

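The gripper is aligned with the bar of the larger bamboo board. I'll descend and grip.

```bash
python3 -m pendant '{"fingers":[0.2,0.2,0.2,0.2,0.2,0.6,1,1,1,1],"translation":[[0.0017,-0.0025,0.03],[0.0017,-0.0025,0.06],[0.0017,-0.0025,0.085],[0.0017,-0.0025,0.093],[0.0017,-0.0025,0.093],[0.0017,-0.0025,0.093],[0.0017,-0.0025,0.093],[0.0017,-0.0025,0.093],[0.0017,-0.0025,0.093],[0.0017,-0.0025,0.093]],"angular":[[0,0,0],[0,0,0],[0,0,0],[0,0,0],[0,0,0],[0,0,0],[0,0,0],[0,0,0],[0,0,0],[0,0,0]]}' 110
```

```text
t: 8.98
position: [0.4476, 0.334, 0.0399]
tcp_rot: [2.646, 1.693, 0.006]
force: [-2.0, -1.1, 7.3]
grip_width: 0.0263
grasp_force: 109.1
```

```bash
python3 -m pendant '{"fingers":[1,1,1,1,1,1,1,1],"translation":[[0,0,0],[0,0,0],[0,0,-0.01],[0,0,-0.03],[0,0,-0.07],[0,0,-0.1],[0,0,-0.12],[0,0,-0.12]],"angular":[[0,0,0],[0,0,0],[0,0,0],[0,0,0],[0,0,0],[0,0,0],[0,0,0],[0,0,0]]}'
python3 -c "
from h import *; from plant import robot
st=robot.observe(); print(st['position'],go(st,[.5389,-.0012,.16],100.7))"
```

```text
t: 9.65
position: [0.4489, 0.3348, 0.1639]
tcp_rot: [2.645, 1.693, 0.017]
force: [1.5, 0.7, -2.2]
grip_width: 0.0258
grasp_force: 108.9
[0.44890721 0.33475718 0.16386445] [[-267.4, 222.4, 2.9], [0.5, -0.4, -35.5]]
```

```bash
python3 -m pendant '{"fingers":[1,1,1,1,1,1,1,1,1,1],"translation":[[-0.267,0.222,0],[-0.267,0.222,0],[-0.267,0.222,0],[-0.267,0.222,0],[-0.267,0.222,0],[-0.267,0.222,0],[-0.267,0.222,0],[-0.267,0.222,0],[-0.267,0.222,0],[-0.267,0.222,0]],"angular":[[0,0,-35],[0,0,-35],[0,0,-35],[0,0,-35],[0,0,-35],[0,0,-35],[0,0,-35],[0,0,-35],[0,0,-35],[0,0,-35]]}'
python3 - <<'E'
import pickle; from h import *; from plant import robot
st=robot.observe(); print(st["position"],st["tcp_rot"])
u=np.array([-np.sin(np.radians(10.7)),np.cos(np.radians(10.7))]); v=np.array([u[1],-u[0]])
for n in("top","scene"):
    d=robot.get_image(n); hsv=cv2.cvtColor(d["image"],cv2.COLOR_BGR2HSV); B=cv2.inRange(hsv,(10,60,40),(28,255,255))
    m=big(B,(230,190,390,300) if n=="top" else (230,170,380,310)); C=cloud(d)[m]; 
    q=C[(C[:,2]>.09)&(C[:,2]<.19)]; s=np.c_[(q[:,:2]-[.5389,-.0012])@v,(q[:,:2]-[.5389,-.0012])@u]*1000
    slab=q[:,2]<.15; print(n,m.sum(),"x,y range",np.percentile(s[slab],[1,99],axis=0).round(1).tolist(),"z",np.percentile(q[:,2],[2,25,50,75,98]).round(4), rect(q[slab]))
    # plane fit of slab face: z = a*sy + b
    h,e=np.histogram(q[:,2],40); z0=e[h.argmax()]
    k=abs(q[:,2]-z0)<.008; print("slope x,y deg",np.degrees(np.linalg.lstsq(np.c_[s[k]/1000,np.ones(k.sum())],q[k,2],rcond=None)[0][:2]).round(2),z0, np.median(q[k,2]))
d=robot.get_image("scene"); cv2.imwrite("pics/s4.png",cv2.convertScaleAbs(cv2.resize(d["image"][140:320,210:410],None,fx=3.5,fy=3.2),alpha=1.4))
E
```

```text
t: 10.48
position: [0.5359, -0.0077, 0.1557]
tcp_rot: [2.022, 2.404, -0.005]
force: [0.5, 0.8, -3.1]
grip_width: 0.0261
grasp_force: 109.0
[ 0.53587442 -0.00774573  0.15565362] [ 2.02150286  2.40388516 -0.00459647]
top 521 x,y range [[-64.2, -41.8], [-16.9, 59.2]] z [0.1223 0.1292 0.1327 0.1373 0.1658] [ 4.973e+02  1.000e-01  1.039e+02  4.640e+01 -8.210e+01]
slope x,y deg [-0.76 -0.51] 0.12823809547582943 0.13074236576436538
scene 1635 x,y range [[-62.5, -79.2], [56.0, 79.9]] z [0.1189 0.1306 0.1325 0.1349 0.1639] [534.6  -4.  165.2 123.6 -80.1]
slope x,y deg [-0.68 -0.43] 0.13186417842743972 0.1321739933127632
```

View pics/s4.png

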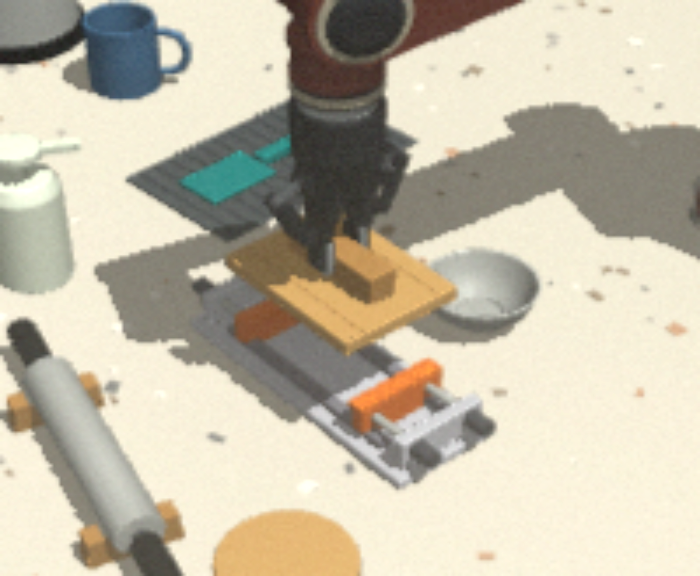

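The board is held level, its underside about 39.5 mm below the TCP, centred over the cradle. Plan: tilt the +y end down by 18°, insert it under the left lip, push +y, level the board, then bring it back to centre.

```bash
cat >> h.py <<'E'
def seat(y,z,tilt,x=0,S=(.5389,-.0012,.020),yaw=100.7):
    from plant import robot
    st=robot.observe(); u=np.array([np.cos(np.radians(yaw)),np.sin(np.radians(yaw))]); v=np.array([u[1],-u[0]])
    w=st["position"]-np.array(S); tz=R.from_rotvec(st["tcp_rot"]).apply([[1,0,0],[0,1,0]])
    print("now y %.1f z %.1f x %.1f"%(w[:2]@u*1e3,w[2]*1e3,w[:2]@v*1e3),"tilt",np.degrees(np.arcsin(tz[:,2])).round(1),"yaw %.1f"%np.degrees(np.arctan2(tz[0,1],tz[0,0])),"F",(st["force"][:2]@u).round(1),st["force"].round(1))
    p=np.array(S)+np.r_[y*u+x*v,z]/1e3
    print(go(st,p,yaw,tilt))
E
python3 -c "
from h import *
seat(-11,130,-18)"
```

```text
now y -0.3 z 135.4 x -4.5 tilt [ 0.1 -0.2] yaw 100.2 F 0.7 [-0.2  0.7 -2.5]
[[-10.7, 4.6, 5.4], [-0.2, -18.1, -0.5]]
```

```bash
python3 -m pendant '{"fingers":[1,1,1,1,1,1,1,1],"translation":[[-0.0107,0.0046,0.005],[-0.0107,0.0046,0.005],[-0.0107,0.0046,0.005],[-0.0107,0.0046,0.005],[-0.0107,0.0046,0.005],[-0.0107,0.0046,0.005],[-0.0107,0.0046,0.005],[-0.0107,0.0046,0.005]],"angular":[[0,-5,-0.5],[0,-10,-0.5],[0,-15,-0.5],[0,-18,-0.5],[0,-18,-0.5],[0,-18,-0.5],[0,-18,-0.5],[0,-18,-0.5]]}'
python3 -c "
from h import *
seat(-11,75,-18)"
```

```text
t: 11.3
position: [0.5422, -0.012, 0.1523]
tcp_rot: [1.842, 2.223, -0.292]
force: [0.4, -0.5, -3.1]
grip_width: 0.0259
grasp_force: 109.1
now y -11.2 z 132.3 x 1.2 tilt [-17.9  -0.1] yaw 100.7 F -0.6 [ 0.4 -0.5 -3.1]
[[17.9, -1.1, 54.4], [-0.1, -0.1, 0.0]]
```

```bash
python3 -m pendant '{"fingers":[1,1,1,1,1,1,1,1],"translation":[[0.006,-0.001,0.018],[0.012,-0.001,0.036],[0.018,-0.001,0.054],[0.018,-0.001,0.054],[0.018,-0.001,0.054],[0.018,-0.001,0.054],[0.018,-0.001,0.054],[0.018,-0.001,0.054]],"angular":[[0,0,0],[0,0,0],[0,0,0],[0,0,0],[0,0,0],[0,0,0],[0,0,0],[0,0,0]]}'
python3 - <<'E'
from h import *; from plant import robot
seat(-11,65,-18)
d=robot.get_image("scene"); cv2.imwrite("pics/s5.png",cv2.convertScaleAbs(cv2.resize(d["image"][190:310,240:380],None,fx=5,fy=5,interpolation=cv2.INTER_CUBIC),alpha=1.4))
E
```

```text
t: 11.97
position: [0.5422, -0.012, 0.0971]
tcp_rot: [1.841, 2.22, -0.29]
force: [0.1, -0.5, -2.0]
grip_width: 0.0259
grasp_force: 109.0
now y -11.2 z 77.1 x 1.2 tilt [-18.    0.1] yaw 100.7 F -0.5 [ 0.1 -0.5 -2. ]
[[4.0, -1.2, 11.4], [0.1, 0.0, -0.0]]
```

View pics/s5.png

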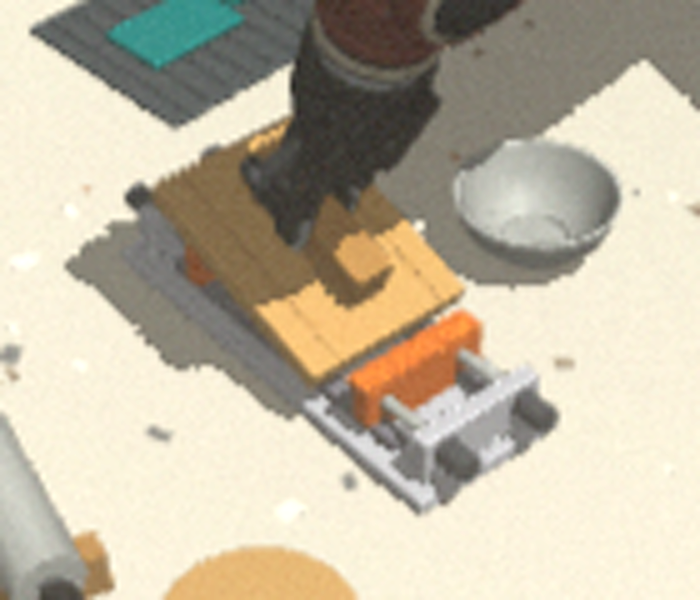

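The low end hangs just inside the left jaw with a small gap, so I'll go down the rest.

```bash
python3 -m pendant '{"fingers":[1,1,1,1,1,1],"translation":[[0.001,0,0.004],[0.003,-0.001,0.008],[0.004,-0.001,0.0114],[0.004,-0.001,0.0114],[0.004,-0.001,0.0114],[0.004,-0.001,0.0114]],"angular":[[0,0,0],[0,0,0],[0,0,0],[0,0,0],[0,0,0],[0,0,0]]}'
python3 -c "
from h import *
seat(30,65,-18)"
```

```text
t: 12.52
position: [0.5398, -0.0118, 0.083]
tcp_rot: [1.841, 2.223, -0.294]
force: [-0.7, -0.3, -1.6]
grip_width: 0.026
grasp_force: 109.2
now y -10.5 z 63.0 x -1.1 tilt [-18.   -0.1] yaw 100.8 F -0.2 [-0.7 -0.3 -1.6]
[[37.9, 1.1, -14.4], [-0.1, -0.0, 0.0]]
```

```bash
python3 -m pendant '{"fingers":[1,1,1,1,1,1,1,1,1,1],"translation":[[0.002,0,-0.003],[0.008,0,-0.005],[0.014,0,-0.007],[0.02,0,-0.009],[0.026,0,-0.0105],[0.032,0,-0.0125],[0.038,0,-0.0144],[0.038,0,-0.0144],[0.038,0,-0.0144],[0.038,0,-0.0144]],"angular":[[0,0,0],[0,0,0],[0,0,0],[0,0,0],[0,0,0],[0,0,0],[0,0,0],[0,0,0],[0,0,0],[0,0,0]]}'
python3 - <<'E'
from h import *; from plant import robot
seat(23.7,53.5,-9); seat(19,41.5,0)
d=robot.get_image("scene"); cv2.imwrite("pics/s6.png",cv2.convertScaleAbs(cv2.resize(d["image"][190:310,240:380],None,fx=5,fy=5,interpolation=cv2.INTER_CUBIC),alpha=1.4))
E
```

```text
t: 13.35
position: [0.5329, 0.026, 0.0864]
tcp_rot: [1.836, 2.219, -0.3]
force: [0.1, -10.5, -2.0]
grip_width: 0.0258
grasp_force: 108.9
now y 27.9 z 66.4 x -0.8 tilt [-18.4  -0.1] yaw 100.8 F -10.3 [  0.1 -10.5  -2. ]
[[0.1, 0.8, 13.5], [-0.1, 9.4, 0.1]]
now y 27.9 z 66.4 x -0.8 tilt [-18.4  -0.1] yaw 100.8 F -10.3 [  0.1 -10.5  -2. ]
[[-0.6, 0.9, 26.4], [-0.1, 18.4, 0.1]]
```

View pics/s6.png

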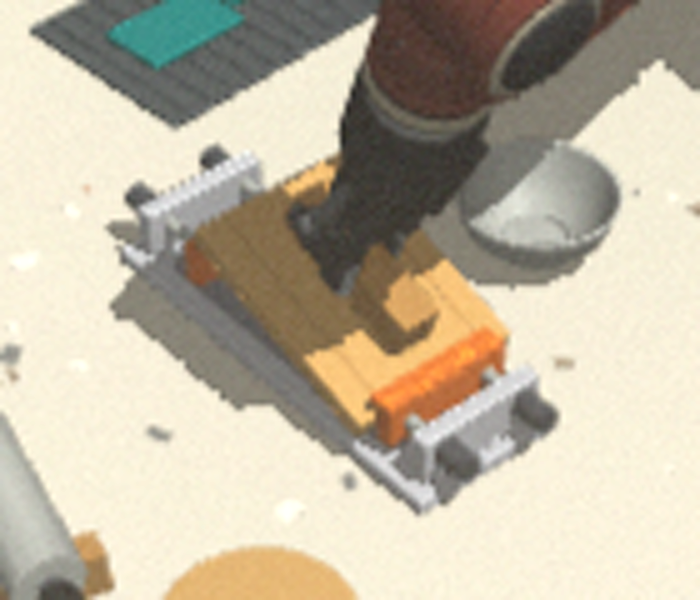

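The low end is under the left lip and the jaw is forced back about 19 mm, judging by the 10.3 N. I'll push a bit further so the right end has room.

```bash
python3 -m pendant '{"fingers":[1,1,1,1,1,1],"translation":[[0.003,0,-0.001],[0.0067,0,-0.002],[0.0067,0,-0.002],[0.0067,0,-0.002],[0.0067,0,-0.002],[0.0067,0,-0.002]],"angular":[[0,0,0],[0,0,0],[0,0,0],[0,0,0],[0,0,0],[0,0,0]]}'
python3 - <<'E'
from h import *; from plant import robot
seat(29,54.5,-9); seat(24,42.5,0)
E
```

```text
t: 13.9
position: [0.5318, 0.0319, 0.0866]
tcp_rot: [1.836, 2.218, -0.301]
force: [0.7, -15.3, 0.6]
grip_width: 0.0261
grasp_force: 108.9
now y 33.9 z 66.6 x -0.8 tilt [-18.5  -0.1] yaw 100.8 F -15.2 [  0.7 -15.3   0.6]
[[-0.8, 0.8, 13.0], [-0.1, 9.5, 0.1]]
now y 33.9 z 66.6 x -0.8 tilt [-18.5  -0.1] yaw 100.8 F -15.2 [  0.7 -15.3   0.6]
[[-1.7, 0.9, 26.0], [-0.1, 18.5, 0.1]]
```

```bash
python3 -m pendant '{"fingers":[1,1,1,1,1,1,1,1,1,1],"translation":[[0,0,0.004],[-0.0004,0,0.0085],[-0.0008,0,0.013],[-0.001,0,0.017],[-0.0013,0,0.0215],[-0.0017,0,0.026],[-0.0017,0,0.026],[-0.0017,0,0.026],[-0.0017,0,0.026],[-0.0017,0,0.026]],"angular":[[0,3,0],[0,6,0],[0,9.3,0],[0,12.4,0],[0,15.4,0],[0,18.4,0],[0,18.4,0],[0,18.4,0],[0,18.4,0],[0,18.4,0]]}'
python3 - <<'E'
from h import *; from plant import robot
seat(24,40,0); seat(4,39.5,0)
d=robot.get_image("scene"); cv2.imwrite("pics/s7.png",cv2.convertScaleAbs(cv2.resize(d["image"][190:310,240:380],None,fx=5,fy=5,interpolation=cv2.INTER_CUBIC),alpha=1.4))
E
```

```text
t: 14.73
position: [0.5337, 0.0216, 0.0619]
tcp_rot: [2.003, 2.419, -0.005]
force: [-1.8, -15.4, 0.7]
grip_width: 0.0259
grasp_force: 109.7
now y 23.4 z 41.9 x -0.9 tilt [-0.1 -0.1] yaw 100.8 F -14.8 [ -1.8 -15.4   0.7]
[[0.6, 0.9, 1.9], [-0.1, 0.1, 0.1]]
now y 23.4 z 41.9 x -0.9 tilt [-0.1 -0.1] yaw 100.8 F -14.8 [ -1.8 -15.4   0.7]
[[-19.4, 0.9, 2.4], [-0.1, 0.1, 0.1]]
```

View pics/s7.png

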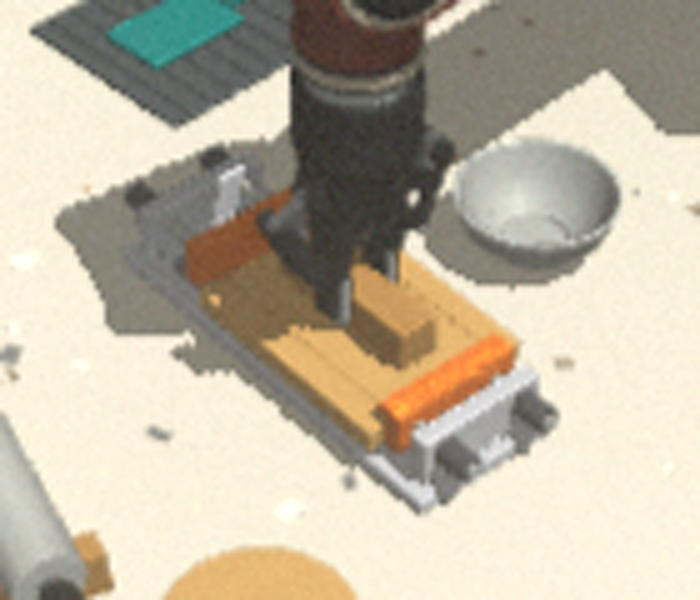

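The board is level with its right end inside the right lip. I'll lower it about 2 mm, then slide it back to centre between the jaws.

```bash
python3 -m pendant '{"fingers":[1,1,1,1,1,1,1,1,1,1],"translation":[[0,0.001,0.001],[0,0.001,0.0015],[-0.004,0.001,0.0015],[-0.008,0.001,0.0015],[-0.012,0.001,0.0015],[-0.016,0.001,0.0015],[-0.0205,0.001,0.0015],[-0.0205,0.001,0.0015],[-0.0205,0.001,0.0015],[-0.0205,0.001,0.0015]],"angular":[[0,0,0],[0,0,0],[0,0,0],[0,0,0],[0,0,0],[0,0,0],[0,0,0],[0,0,0],[0,0,0],[0,0,0]]}'
python3 - <<'E'
from h import *; from plant import robot
seat(2,39,0)
d=robot.get_image("scene"); cv2.imwrite("pics/s8.png",cv2.convertScaleAbs(cv2.resize(d["image"][190:310,240:380],None,fx=5,fy=5,interpolation=cv2.INTER_CUBIC),alpha=1.4))
E
```

```text
t: 15.62
position: [0.538, 0.0042, 0.06]
tcp_rot: [-2.001, -2.418, -0.0]
force: [-3.0, -8.0, 3.4]
grip_width: 0.0262
grasp_force: 109.8
now y 5.4 z 40.0 x 0.1 tilt [ 0.2 -0.1] yaw 100.8 F -7.3 [-3.  -8.   3.4]
[[-3.4, -0.1, 1.0], [-0.1, -0.2, 0.1]]
```

```bash
python3 -m pendant '{"fingers":[1,1,1,1,1,1],"translation":[[-0.002,0,-0.0005],[-0.004,0,-0.0005],[-0.005,0,-0.0005],[-0.005,0,-0.0005],[-0.005,0,-0.0005],[-0.005,0,-0.0005]],"angular":[[0,0,0],[0,0,0],[0,0,0],[0,0,0],[0,0,0],[0,0,0]]}'
python3 - <<'E'
from h import *; from plant import robot
seat(0,39,0)
E
```

```text
t: 16.17
position: [0.5385, 0.0013, 0.06]
tcp_rot: [-1.999, -2.414, -0.006]
force: [-4.6, 1.9, 4.2]
grip_width: 0.0259
grasp_force: 110.2
now y 2.5 z 40.0 x 0.1 tilt [ 0.5 -0.1] yaw 100.7 F 2.7 [-4.6  1.9  4.2]
[[-2.5, -0.1, 1.0], [-0.1, -0.5, 0.0]]
```

The forces balance, so the board is near centre and resting on the rails. I'll let go and lift away.

```bash
python3 -m pendant '{"fingers":[0.7,0.5,0.3,0.2,0.2,0.2,0.2,0.2,0.2,0.2],"translation":[[0,0,0],[0,0,0],[0,0,-0.001],[0,0,-0.003],[0,0,-0.02],[0,0,-0.05],[0,0,-0.09],[0,0,-0.13],[0,0,-0.16],[0,0,-0.18]],"angular":[[0,0,0],[0,0,0],[0,0,0],[0,0,0],[0,0,0],[0,0,0],[0,0,0],[0,0,0],[0,0,0],[0,0,0]]}'
python3 -m pendant '{"fingers":[0.2,0.2,0.2,0.2,0.2,0.2,0.2,0.2,0.2,0.2],"translation":[[-0.04,0,0],[-0.08,0,0],[-0.12,0,0],[-0.16,0,0],[-0.2,0,0],[-0.24,0,0],[-0.25,0,0],[-0.25,0,0],[-0.25,0,0],[-0.25,0,0]],"angular":[[0,0,0],[0,0,0],[0,0,0],[0,0,0],[0,0,0],[0,0,0],[0,0,0],[0,0,0],[0,0,0],[0,0,0]]}'
python3 - <<'E'
from h import *; from plant import robot
u=np.array([-np.sin(np.radians(10.7)),np.cos(np.radians(10.7))]); v=np.array([u[1],-u[0]]); S=np.array([.5389,-.0012])
sc=lambda q:np.c_[(q[:,:2]-S)@v,(q[:,:2]-S)@u]*1e3
for n,roi in(("top",(250,215,380,290)),("scene",(240,190,380,310))):
    d=robot.get_image(n); hsv=cv2.cvtColor(d["image"],cv2.COLOR_BGR2HSV); C=cloud(d)
    O=cv2.inRange(hsv,(4,170,60),(15,255,255)); B=cv2.inRange(hsv,(13,60,60),(28,169,255))
    x0,y0,x1,y1=roi; k=np.zeros_like(O);k[y0:y1,x0:x1]=255
    c,l,s2,_=cv2.connectedComponentsWithStats(O&k)
    for i in range(1,c):
        if s2[i,4]>25: r=ray(d,px(l==i),.05); s=sc(r); print(n,"jaw",s2[i,4],rect(r)[-1],"y",s[:,1].min().round(1),s[:,1].max().round(1))
    m=big(B,roi); q=C[m]; f=abs(q[:,2]-.036)<.006; r=ray(d,px(m)[f],.036); s=sc(r)
    print(n,"board",f.sum(),rect(r),np.percentile(s,[1,99],axis=0).round(1).tolist(),"z",np.median(q[f,2]).round(4))
    A=np.linalg.lstsq(np.c_[sc(q[f])/1e3,np.ones(f.sum())],q[f,2],rcond=None)[0]; print("tilt deg",np.degrees(A[:2]).round(2))
    bar=q[:,2]>.055; rb=ray(d,px(m)[bar],.066); print("bar y",np.percentile(sc(rb),[2,98],axis=0).round(1).tolist(),rect(rb)[-1])
    cv2.imwrite(f"pics/{n}9.png",cv2.convertScaleAbs(cv2.resize(d["image"][190:310,240:400],None,fx=4.5,fy=4.5,interpolation=cv2.INTER_CUBIC),alpha=1.4))
E
python3 -c "
import cv2,numpy as np
cv2.imwrite('pics/both9.png',cv2.resize(np.hstack([cv2.imread('pics/top9.png'),cv2.imread('pics/scene9.png')]),(800,300)))"
```

```text
t: 17.0
position: [0.5407, -0.0008, 0.2447]
tcp_rot: [-2.004, -2.419, -0.011]
force: [0.9, 0.9, -0.2]
grip_width: 0.0683
grasp_force: 0.0
t: 17.83
position: [0.5855, -0.245, 0.2378]
tcp_rot: [-1.999, -2.415, -0.006]
force: [0.4, -0.2, 0.4]
grip_width: 0.0682
grasp_force: 0.0
top jaw 135 11.0 y -89.7 -73.1
top jaw 105 10.3 y 75.5 90.4
top board 1120 [537.9   0.6 161.6 119.9 -79.1] [[-59.2, -74.5], [58.4, 77.0]] z 0.0362
tilt deg [0.02 0.03]
bar y [[-14.4, -51.6], [17.6, 54.5]] -75.6
scene jaw 103 11.3 y -87.6 -69.2
scene jaw 158 11.0 y 77.4 110.1
scene board 927 [540.1   3.8 168.6 124.8 -78.7] [[-59.7, -76.3], [62.4, 82.4]] z 0.0372
tilt deg [-0.5   0.08]
bar y [[-14.1, -48.9], [20.9, 63.9]] -80.0
```

View pics/both9.png

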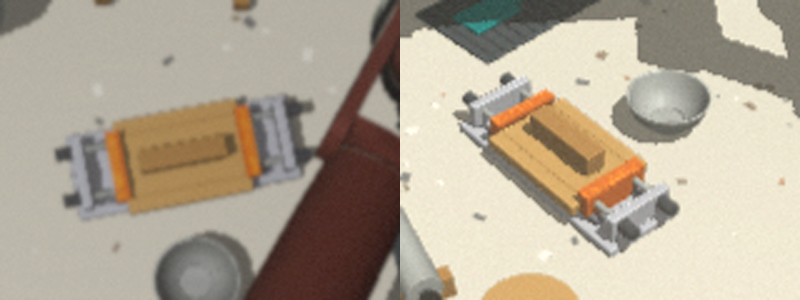

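Both views show the board level (face at 36 mm) with its foot bar up under both lips. It is about 1 mm off centre and square to the cradle. The jaw tips are about 74 mm out, so each jaw is pressed about 6 mm. The spatula is still on the mat, so I'm handing in.

```bash
python3 -c "
from plant import robot; print(robot.hand_in())"
```

```text
the job is handed in; nothing more can be done
None
```

The job is handed in at about 18 s on the robot clock: the spatula lies flat on the mat, and the board is clipped level in the cradle, bar up, about 1 mm off centre; no verdict was returned.

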